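# Pin the hidden carriage of a clock-movement fixture

## Task

Take the brass-headed locating pin out of its wooden stand, put it through the slot in the fixture's cover plate and feel along the slot with its tip until it drops into the hole of the carriage hidden below; then bring it fully home, collar flat on the cover, and let go. Be gentle: the pin must never bear on the fixture with more than 25 N, and the other things on the bench stay where they are.

Things in the scene. Friction and masses are not known exactly. Their poses are not given: they have to be found in the camera images.
- pin: Locating pin, about 80 g, starting upright in the stand with its collar on the stand's top. Origin: centre of the collar's underside; z points up to the head. Below: round steel shank, 8 mm diameter, 44 mm long. Above: brass collar 24 mm across, 4 mm thick, then a square brass head 18 x 18 mm, sides along x and y, from 4 to 38 mm above the origin, red dot on top.
- pin_tip (a point): Centre of the pin's lower end, 44 mm below the pin's origin. The last 2 mm of the shank taper from 8 to 5.6 mm diameter.
- stand: Fixed dark wooden block 60 x 60 mm (70 x 70 mm at the foot), 56 mm high, with one round upright hole, 11 mm in diameter and 50 mm deep, in the middle of its top. Origin: centre of its underside, on the table.
- fixture: Fixed, closed grey housing 160 mm (its x) by 116 mm (its y) with a flat aluminium cover, top 70 mm above the table. The clock movement, clamps and screws on the cover stand at most 7 mm above it. Origin: centre of its underside, on the table; z up. A slot 46 mm long (along x), 11 mm wide goes through the 8 mm thick cover, over an open space.
- slot_mid (a point): Middle of the slot, on the cover's top face (at x 0, y -25, z 70 mm of the fixture); axes as the fixture's.
- under_slot (a point): Point 30 mm straight below slot_mid, on the flat black top of the hidden carriage: a rigid plate, clamped, that does not move. It has one round upright hole, 11 mm diameter, 24 mm deep, 1 mm chamfer, exactly under the slot's centre line but anywhere up to 15 mm either side of this point along x. Tip on the carriage: collar 14 mm above the cover. In the hole: collar on the cover.
- screwdriver: Bystander: blue-handled screwdriver, 130 mm long, lying on the bench.
- cup: Bystander: small steel parts cup, 44 mm across, 18 mm high.
- loupe: Bystander: black eyeglass (loupe), 38 mm across, 34 mm high.
There are look-alikes about, which are no part of the job. Several things have the shape of the stand; the one meant has the colours described above.

How it is judged:
By the outcome, as a careful person would: the job done as asked, in the order asked, and still so for the second after the job is handed in, with the robot touching nothing.
It also fails if it takes over 64 s, if anything falls off the work surface, if the arm or the gripper's body presses on something with over 40 N, if the wrist force passes 120 N, or if a joint passes its speed limit or range.

## Robot

A 7-joint arm with a two-finger parallel gripper is mounted at the origin on the work surface. World frame = base frame: x ahead of the robot, y to its left, z up, the work surface at z = 0. Lengths are in m, angles in rad, forces in N, time in s.
With the tool pointing down it reaches from about 0.4 to 0.85 m from the base axis. Payload 10.4 kg.
Tool frame: the origin (TCP) lies on the centre line of the jaws, within the pads' length; the fingertips stand 11 mm ahead of it and the grasp point (between the pads) lies 8 mm behind it (tip_reach is the distance from the TCP to the fingertips, in m); z points along the fingers, y is the line along which they close (so a half turn about z gives the same grasp; the last joint's range is limited). The gripper opens to 85 mm and grips with 20 to 120 N. Pads are 22 mm wide; open, the fingers measure 114 mm over their backs; the gripper's body (76 mm by 85 mm) begins 54 mm behind the grasp point. The pads swing forward as they close: fully open they stand 13 mm farther back than shut.
Start: joints at [-1.274, 0.332, -0.065, 1.46, 0.022, 1.35, -0.088], TCP at [0.196, 0.593, 0.242] pointing down, gripper open.
Joint ranges: [-2.6, 2.6], [-0.5, 2.12], [-1.47, 1.34], [0.16, 2.42], [-1.27, 4.41], [0.06, 2.06], [-2.6, 2.6]. Speed limits (rad/s): [2.22, 2.22, 2.79, 2.79, 3.14, 3.14, 3.14].

## Interface

Orientations are given as a unit quaternion [x, y, z, w].
In Python, from workcell import get_obs, camera, hand_in, tip_reach gives the robot as it stands. The module is installed in compiled form; this text tells all that it offers.
- The arm moves only by the tool move_arm, never from a script. Its argument "plan" is a list of rows, each an object with "delta_pos": the shift along the tool's x, y, z in m, a list of three; "turn": the turn, a rotation vector about the tool's x, y, z in rad, a list of three; "fingers": the closure, from 0 (fully open) to 1 (shut). A call has 1 to 12 rows; each row is the pose to reach, as a shift and turn from the pose commanded when the call began, along the tool's axes at that moment; what a row does not reach only later rows make up. A row lasts 1/8 s, in which the tool goes at most 62.5 mm and 10.7 degrees, less where a joint would pass 70% of its speed; a pose out of reach is approached as far as the arm can. A call with a gripper value outside its range is refused whole. The fingers move at their own pace and stop on an object; "force" is the grip in N (left out, the last holds). Time passes only in rows, so rows that repeat a pose let the fingers close. It gives the time, the measured TCP pose, the force, the opening and the grip force at its end, in the units of the state.
- get_obs(): the state, without advancing time (a new reading comes with each control period).
- camera(name): name is "scene" or "top" or "wrist"; returns a dict with "color" (480x640x3 uint8, red, green, blue), "range_z" (480x640 float32, m along the optical axis (not along the pixel's ray), 0 where there is no reading), "fx", "fy", "cx", "cy" (pixels), "R" (3x3) and "t" (3): a world point X has camera coordinates R X + t; the wrist camera has in their place "tool_from_camera" (4x4, takes a point from camera to tool coordinates, whose origin is the TCP and whose axes are the flange's). Camera axes: x right, y down, z forward; pixel columns grow to the right and rows downward; lengths in m; the calibration is good to about 2 mm. A picture is of the moment at which its call begins: read the wrist's pose just before it.
- hand_in(): hands the job in; it is judged then, once.
The state is a dict: "clock": time; "joint_pos": joint angles; "joint_velocities": joint speeds; "tau": joint torques, N m; "position": TCP position; "ee_rot": TCP orientation; "ft_force": force on the tool from outside, world axes, zero at the start; "torque": the same for the moment, N m; "grip_width": opening from 0.0 (shut) to 1.0 (fully open); "grasp_force": force on a finger pad.
Only numpy, scipy, OpenCV 4.12 (cv2) and the standard library are available. Lean on these libraries where they do the work, as an engineer would, in place of code of your own. Each camera call takes 0.05 s, during which the arm holds its last target. There are 200 camera calls.

## Working session

There is one attempt and no reset: what is moved stays moved. The work goes in short steps, Python scripts to look and compute and a tool call to move; the robot and the scene stay as the last step left them, time stands still between calls to the robot, and variables do not carry over. Pictures are saved under pics/ and viewed, at most 10 in all, crops included, and the job is handed in when it is done.

Besides the shell and the picture viewer there is one more tool, called after ">>>" in YAML: its name, and indented under it one key for each argument. move_arm: Moves the arm, as the interface text tells. Its arguments: {"type":"object","properties":{"plan":{"type":"array","items":{"type":"object","properties":{"delta_pos":{"type":"array","items":{"type":"number"}},"turn":{"type":"array","items":{"type":"number"}},"fingers":{"type":"number"}}}},"force":{"type":"number"}},"required":["plan"]}

```bash
mkdir -p pics; python3 - <<'E'
from workcell import get_obs,camera,tip_reach
import cv2,numpy as np
o=get_obs();print(o,tip_reach)
for n in("scene","top"):
    c=camera(n);np.savez(f"{n}0.npz",**c);cv2.imwrite(f"pics/{n}0.png",c["color"][:,:,::-1]);print(n,c["fx"],c["fy"],c["cx"],c["cy"],c["R"],c["t"])
E
```

```text
{'clock': 0.0, 'joint_pos': array([-1.27359232,  0.33284203, -0.06470261,  1.46091305,  0.02159817,
        1.34990613, -0.08849208]), 'joint_velocities': array([-0.00197421, -0.00113726, -0.00151512, -0.0006858 ,  0.0004445 ,
       -0.00019342, -0.00039443]), 'tau': array([ 3.83530951e-04, -6.25448370e+01,  4.96306841e-02, -3.91607237e+01,
        1.63079007e-02,  9.91419627e-03, -1.31513718e-05]), 'position': array([0.19637986, 0.5929782 , 0.24154806]), 'ee_rot': array([ 1.59206430e-01,  9.87245077e-01, -6.82008294e-04, -7.90189938e-05]), 'ft_force': array([-0.79093738,  0.07059094,  0.69049982]), 'torque': array([ 0.00457127,  0.02111775, -0.00051029]), 'grasp_force': 0.0, 'grip_width': 0.9994008494081593} 0.011
scene 509.27290332509233 509.27290332509233 308.99300267400355 240.95081977696702 [[ 5.91034188e-01  8.06646344e-01  5.14229534e-04]
 [ 5.05428326e-01 -3.69833115e-01 -7.79593274e-01]
 [-6.28665886e-01  4.61026184e-01 -6.26285927e-01]] [-0.37480186 -0.24434697  1.14326079]
top 591.307897973461 591.307897973461 317.7719692764984 236.52597171398597 [[ 0.00945518 -0.99995353 -0.00188073]
 [-0.99752003 -0.00930095 -0.06976584]
 [ 0.06974511  0.00253572 -0.99756162]] [0.00393927 0.63931163 0.86162923]
```

View pics/scene0.png

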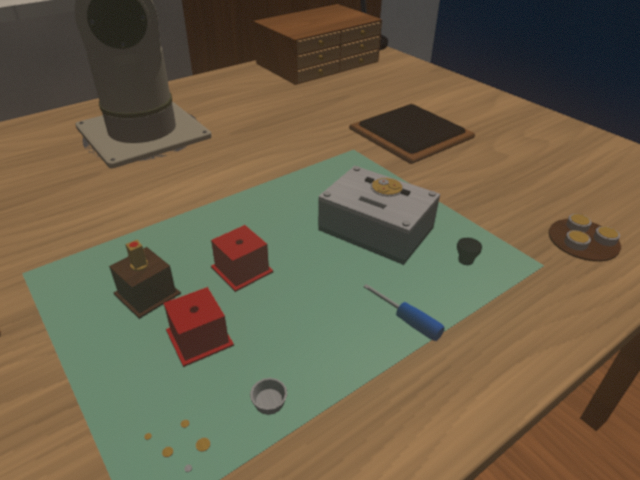

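View pics/top0.png

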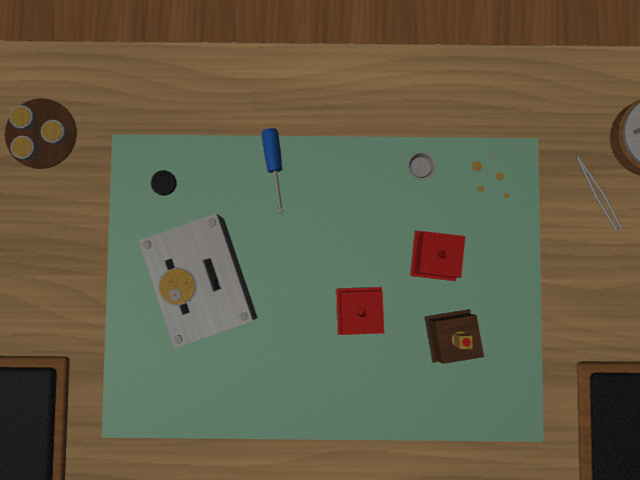

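Top view: three stand-shaped blocks – red (438,255), red (360,311), dark wooden (454,337). The dark wooden one, which holds the brass pin with the red dot (466,342), fits the description. The slot is the dark bar at (211,275) on the grey fixture. I'll confirm with an enlarged crop and measure.

```bash
cat > h.py <<'E'
import numpy as np,cv2
def world(c,u,v,z=None):
    u=np.atleast_1d(u).astype(float);v=np.atleast_1d(v).astype(float)
    r=np.stack([(u-c["cx"])/c["fx"],(v-c["cy"])/c["fy"],np.ones_like(u)],-1)
    C=-c["R"].T@c["t"]; d=r@c["R"]
    if z is None: s=c["range_z"][v.round().astype(int),u.round().astype(int)]
    else: s=(z-C[2])/d[:,2]
    return C+d*s[:,None]
def tri(obs):  # list of (cam,u,v): least-squares ray intersection
    A=np.zeros((3,3));b=np.zeros(3);L=[]
    for c,u,v in obs:
        C=-c["R"].T@c["t"];d=world(c,u,v,0)[0]-C;d/=np.linalg.norm(d);P=np.eye(3)-np.outer(d,d);A+=P;b+=P@C;L.append((P,C))
    X=np.linalg.solve(A,b);return X,[np.linalg.norm(P@(X-C)) for P,C in L]
E
python3 - <<'E'
from h import *
T=dict(np.load("top0.npz"));S=dict(np.load("scene0.npz"))
def red(c,box):
    x0,x1,y0,y1=box;h=c["color"][y0:y1,x0:x1].astype(int)
    m=(h[...,0]>130)&(h[...,1]<70)&(h[...,2]<80);v,u=np.nonzero(m);return u.mean()+x0,v.mean()+y0,m.sum()
a=red(T,(445,490,325,360));b=red(S,(122,150,236,255));print(a,b);print(tri([(T,*a[:2]),(S,*b[:2])]))
# slot in top
g=cv2.cvtColor(T["color"],cv2.COLOR_RGB2GRAY)
def blob(x0,x1,y0,y1,f):
    m=f(g[y0:y1,x0:x1]).astype(np.uint8);n,l,s,c=cv2.connectedComponentsWithStats(m);i=1+s[1:,4].argmax();v,u=np.nonzero(l==i)
    return cv2.minAreaRect(np.stack([u+x0,v+y0],1).astype(np.float32)),s[i,4]
r=blob(200,224,252,298,lambda q:q<70);print(r);P=cv2.boxPoints(r[0]);print(world(T,P[:,0],P[:,1],.07))
print("slot c",world(T,*r[0][0],.07), "cover z", world(T,[200,225,195,235],[290,300,250,310])[:,2],"stand z",world(T,[440,440,470],[325,350,325])[:,2], "dot",world(T,a[0],a[1]))
def en(c,x0,y0,w,h,k):return cv2.resize(c["color"][y0:y0+h,x0:x0+w],None,fx=k,fy=k,interpolation=cv2.INTER_CUBIC)
im=np.hstack([np.vstack([en(T,420,300,70,70,5),en(S,105,235,80,80,4.375)]),en(T,135,210,128,140,5)[:,:440]]) 
cv2.imwrite("pics/crop1.png",im[:600,:800,::-1])
# slot in scene
gs=cv2.cvtColor(S["color"],cv2.COLOR_RGB2GRAY);print(gs[192:212,372].tolist())
E
```

```text
(np.float64(nan), np.float64(nan), np.int64(0)) (np.float64(133.3548387096774), np.float64(244.19354838709677), np.int64(31))
(array([nan, nan, nan]), [np.float64(nan), np.float64(nan)])
(((211.60000610351562, 274.300048828125), (32.57145690917969, 7.9056925773620605), 71.56504821777344), np.int32(258))
[[0.60106456 0.17183058 0.07      ]
 [0.60468995 0.16132528 0.07      ]
 [0.56139269 0.14587786 0.07      ]
 [0.55779229 0.15634882 0.07      ]]<stdin>:5: RuntimeWarning: Mean of empty slice.
  ret = ret.dtype.type(ret / rcount)
h.py:6: RuntimeWarning: invalid value encountered in cast
  if z is None: s=c["range_z"][v.round().astype(int),u.round().astype(int)]
Traceback (most recent call last):
  File "h.py", line 6, in world
    if z is None: s=c["range_z"][v.round().astype(int),u.round().astype(int)]
                    ~~~~~~~~~~~~^^^^^^^^^^^^^^^^^^^^^^^^^^^^^^^^^^^^^^^^^^^^^
IndexError: index -9223372036854775808 is out of bounds for axis 0 with size 480
```

```bash
python3 - <<'E'
from h import *
T=dict(np.load("top0.npz"));S=dict(np.load("scene0.npz"))
def red(c,box):
    x0,x1,y0,y1=box;h=c["color"][y0:y1,x0:x1].astype(int)
    m=(h[...,0]>2.6*h[...,1])&(h[...,0]>100)&(h[...,0]>2*h[...,2]);v,u=np.nonzero(m);return u.mean()+x0,v.mean()+y0,m.sum()
print(T["color"][342,462:472].tolist())
a=red(T,(450,480,330,352));b=red(S,(122,150,236,255));print(a,b);print(tri([(T,*a[:2]),(S,*b[:2])]))
print("slot c",world(T,211.6,274.3,.07), "cover z", world(T,[200,225,195,235],[290,300,250,310])[:,2],"stand z",world(T,[440,440,470],[325,350,325])[:,2], "dot",world(T,a[0],a[1]))
# slot / fixture in scene
gs=cv2.cvtColor(S["color"],cv2.COLOR_RGB2GRAY)
m=(gs[194:212,355:390]<75).astype(np.uint8);n,l,s,c=cv2.connectedComponentsWithStats(m);i=1+s[1:,4].argmax();v,u=np.nonzero(l==i);q=(u.mean()+355,v.mean()+194);print(s[i],q,world(S,*q,.07),tri([(S,*q),(T,211.6,274.3)]))
print("scene dot at z .094:",world(S,*b[:2],.094),world(T,*a[:2],.094))
# fixture outline: pixels on cover plane from range
for nm,c in(("T",T),("S",S)):
    V,U=np.mgrid[0:480,0:640];W=world(c,U.ravel(),V.ravel()).reshape(480,640,3)
    for lab,zz,cx,cy in(("cover",.07,.58,.17),("stand",.056,.53,-.25)):
        k=(abs(W[...,2]-zz)<.004)&(abs(W[...,0]-cx)<.15)&(abs(W[...,1]-cy)<.15)
        n,l,s,ce=cv2.connectedComponentsWithStats(k.astype(np.uint8))
        for i in range(1,n):
            if s[i,4]>250:
                p=W[l==i][:,:2];r=cv2.minAreaRect((p*1000).astype(np.float32));print(nm,lab,ce[i].round(),s[i,4],r,W[l==i][:,2].mean())
def en(c,x0,y0,w,h,k):return cv2.resize(c["color"][y0:y0+h,x0:x0+w],None,fx=k,fy=k,interpolation=cv2.INTER_CUBIC)
A=np.vstack([cv2.resize(en(T,420,300,70,70,5),(300,300)),cv2.resize(en(S,105,235,80,80,4),(300,300))]);B=cv2.resize(en(T,135,210,125,150,4),(500,600))
cv2.imwrite("pics/crop1.png",np.hstack([A,B])[:,:,::-1])
E
```

```text
[[125, 49, 29], [124, 21, 14], [128, 24, 25], [127, 30, 25], [124, 20, 13], [126, 24, 23], [124, 12, 9], [127, 20, 17], [125, 54, 29], [120, 89, 41]]
(np.float64(465.9791666666667), np.float64(341.9166666666667), np.int64(48)) (np.float64(133.2941176470588), np.float64(244.05882352941177), np.int64(17))
(array([ 0.49311572, -0.19199491,  0.09206866]), [np.float64(0.0010767850491738714), np.float64(0.001076785049173953)])
slot c [[0.58119496 0.15883216 0.07      ]] cover z [0.07019035 0.07027954 0.07229176 0.06902129] stand z [0.05382425 0.05642871 0.05832546] dot [[ 0.49303612 -0.19214341  0.09559721]]
[ 5  4 25 10 66] (np.float64(372.3181818181818), np.float64(202.27272727272728)) [[0.58670451 0.1586062  0.07      ]] (array([0.58223684, 0.16076806, 0.06647995]), [np.float64(0.0016381781090255886), np.float64(0.0016381781090255391)])
scene dot at z .094: [[ 0.49643987 -0.19167525  0.094     ]] [[ 0.49286908 -0.19253819  0.094     ]]
T cover [197. 280.] 7732 ((573.0802001953125, 182.7180938720703), (160.24147033691406, 117.54591369628906), 19.853837966918945) 0.07108001771679112
T stand [442. 254.] 1695 ((613.6954345703125, -168.23016357421875), (61.1795768737793, 60.279869079589844), 83.9061279296875) 0.057199772706726174
T stand [458. 339.] 1522 ((493.0252380371094, -191.8146209716797), (60.50192642211914, 60.84529495239258), 9.508548736572266) 0.056741633653854436
S cover [380. 198.] 3768 ((575.406982421875, 181.76365661621094), (162.14083862304688, 120.0886001586914), 20.042688369750977) 0.07010545255759362
S stand [139. 268.] 1108 ((495.7312316894531, -192.2240447998047), (64.91094207763672, 60.8818359375), 9.0990629196167) 0.05583380962514843
S stand [193. 310.] 1767 ((616.3557739257812, -168.5594940185547), (60.29294204711914, 63.359344482421875), 83.88063049316406) 0.05633512787358229
```

View pics/crop1.png

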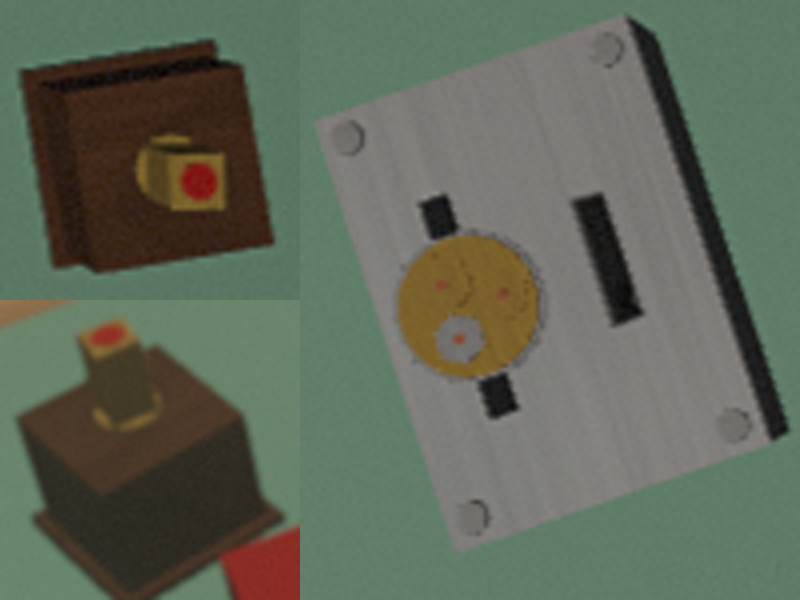

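The crop confirms it: the dark wooden stand holds the brass pin with the red dot. The slot is the long dark bar on the −y side of the fixture, opposite the clock. The two short black pieces are clock clamps.

```bash
cat >> h.py <<'E'
from scipy.spatial.transform import Rotation as Ro
def goal(pos,yaw,o=None):
    """delta in tool axes to reach TCP pos, tool y at world angle yaw(deg), pointing down"""
    if o is None:
        from workcell import get_obs
        o=get_obs()
    R=Ro.from_quat(o["ee_rot"]); y=np.radians(yaw)
    Y=np.array([np.cos(y),np.sin(y),0]);Z=np.array([0,0,-1.]);X=np.cross(Y,Z)
    Rt=Ro.from_matrix(np.stack([X,Y,Z],1))
    print("delta",R.inv().apply(np.array(pos)-o["position"]).round(4),"turn",(R.inv()*Rt).as_rotvec().round(4),"pos",o["position"].round(4),"F",o["ft_force"].round(2),"t",o["clock"],"w",round(o["grip_width"],3),o["grasp_force"])
def wrist():
    from workcell import get_obs,camera
    o=get_obs();c=camera("wrist");M=c["tool_from_camera"]
    R=Ro.from_quat(o["ee_rot"]).as_matrix();Rw=R@M[:3,:3];tw=R@M[:3,3]+o["position"]
    c["R"]=Rw.T;c["t"]=-Rw.T@tw;return c
E
python3 - <<'E'
from h import *
c=wrist();print(c["tool_from_camera"],c["fx"]);goal([.5825,.1585,.242],90)
E
```

```text
[[-7.13967503e-04 -9.58410966e-01 -2.85390802e-01  7.32593933e-02]
 [ 9.99999322e-01 -9.46777577e-04  6.77789865e-04 -5.88822912e-05]
 [-9.19802852e-04 -2.85390124e-01  9.58410993e-01 -1.32552429e-01]
 [ 0.00000000e+00  0.00000000e+00  0.00000000e+00  1.00000000e+00]] 417.9179927711659
delta [-5.031e-01 -2.912e-01  1.000e-04] turn [-1.100e-03 -1.000e-04 -3.198e-01] pos [0.1964 0.5931 0.2417] F [0.51 0.17 0.49] t 0.15 w 0.997 0.0
```

>>> move_arm:
  plan:
    - {"delta_pos": [-0.05,-0.03,0],"turn": [0,0,-0.15]}
    - {"delta_pos": [-0.1,-0.058,0],"turn": [0,0,-0.32]}
    - {"delta_pos": [-0.15,-0.087,0],"turn": [0,0,-0.32]}
    - {"delta_pos": [-0.2,-0.116,0],"turn": [0,0,-0.32]}
    - {"delta_pos": [-0.25,-0.145,0],"turn": [0,0,-0.32]}
    - {"delta_pos": [-0.3,-0.174,0],"turn": [0,0,-0.32]}
    - {"delta_pos": [-0.35,-0.203,0],"turn": [0,0,-0.32]}
    - {"delta_pos": [-0.4,-0.232,0],"turn": [0,0,-0.32]}
    - {"delta_pos": [-0.45,-0.261,0],"turn": [0,0,-0.32]}
    - {"delta_pos": [-0.503,-0.291,0],"turn": [0,0,-0.32]}
    - {"delta_pos": [-0.503,-0.291,0],"turn": [0,0,-0.32]}
    - {"delta_pos": [-0.503,-0.291,0],"turn": [0,0,-0.32]}

```text
validation failed for argument at $.pl...
```

```bash
python3 - <<'E'
from h import *
c=wrist();np.savez("w_slot.npz",**c);cv2.imwrite("pics/w_slot.png",c["color"][:,:,::-1])
p=c["R"]@np.array([.5825,.1585,.07])+c["t"];u,v=p[0]/p[2]*c["fx"]+c["cx"],p[1]/p[2]*c["fy"]+c["cy"];print(u,v)
g=cv2.cvtColor(c["color"],cv2.COLOR_RGB2GRAY);u,v=int(u),int(v)
x0,y0=u-80,v-80;m=(g[y0:v+80,x0:u+80]<60).astype(np.uint8);n,l,s,ce=cv2.connectedComponentsWithStats(m)
print(s,ce+[x0,y0])
goal([.493,-.192,.242],90)
E
```

```text
bash:   561 Segmentation fault         python3 - <<'E'
from h import *
c=wrist();np.savez("w_slot.npz",**c);cv2.imwrite("pics/w_slot.png",c["color"][:,:,::-1])
p=c["R"]@np.array([.5825,.1585,.07])+c["t"];u,v=p[0]/p[2]*c["fx"]+c["cx"],p[1]/p[2]*c["fy"]+c["cy"];print(u,v)
g=cv2.cvtColor(c["color"],cv2.COLOR_RGB2GRAY);u,v=int(u),int(v)
x0,y0=u-80,v-80;m=(g[y0:v+80,x0:u+80]<60).astype(np.uint8);n,l,s,ce=cv2.connectedComponentsWithStats(m)
print(s,ce+[x0,y0])
goal([.493,-.192,.242],90)
E
```

View pics/w_slot.png

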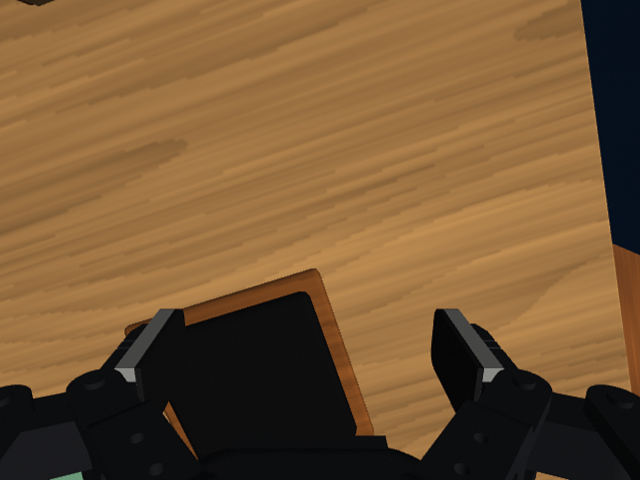

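The move was refused, probably because each row needs "fingers". The picture shows the arm still at its start, with bare table and a tray below. The fingers are at (160,340) and (460,340). Retrying with all fields filled in.

>>> move_arm:
  plan:
    - {"delta_pos": [-0.05,-0.03,0.0],"turn": [0.0,0.0,-0.15],"fingers": 0.0}
    - {"delta_pos": [-0.1,-0.058,0.0],"turn": [0.0,0.0,-0.32],"fingers": 0.0}
    - {"delta_pos": [-0.15,-0.087,0.0],"turn": [0.0,0.0,-0.32],"fingers": 0.0}
    - {"delta_pos": [-0.2,-0.116,0.0],"turn": [0.0,0.0,-0.32],"fingers": 0.0}
    - {"delta_pos": [-0.25,-0.145,0.0],"turn": [0.0,0.0,-0.32],"fingers": 0.0}
    - {"delta_pos": [-0.3,-0.174,0.0],"turn": [0.0,0.0,-0.32],"fingers": 0.0}
    - {"delta_pos": [-0.35,-0.203,0.0],"turn": [0.0,0.0,-0.32],"fingers": 0.0}
    - {"delta_pos": [-0.4,-0.232,0.0],"turn": [0.0,0.0,-0.32],"fingers": 0.0}
    - {"delta_pos": [-0.45,-0.261,0.0],"turn": [0.0,0.0,-0.32],"fingers": 0.0}
    - {"delta_pos": [-0.503,-0.291,0.0],"turn": [0.0,0.0,-0.32],"fingers": 0.0}
    - {"delta_pos": [-0.503,-0.291,0.0],"turn": [0.0,0.0,-0.32],"fingers": 0.0}
    - {"delta_pos": [-0.503,-0.291,0.0],"turn": [0.0,0.0,-0.32],"fingers": 0.0}
  force: 40

```text
clock: 1.7
position: [0.5822, 0.1592, 0.2419]
ee_rot: [-0.0, 1.0, 0.0, -0.0]
ft_force: [0.6, 1.1, -0.2]
grip_width: 1.004
grasp_force: 0.0
```

```bash
python3 - <<'E'
from h import *
c=wrist();np.savez("w_slot.npz",**c);cv2.imwrite("pics/w_slot1.png",c["color"][:,:,::-1])
p=c["R"]@np.array([.5825,.1585,.07])+c["t"];u,v=p[0]/p[2]*c["fx"]+c["cx"],p[1]/p[2]*c["fy"]+c["cy"];print(u,v)
goal([.493,-.192,.242],90)
E
```

```text
307.1545243965481 215.93365953580292
delta [ 0.0895 -0.3519 -0.    ] turn [ 0.0005 -0.0006  0.0016] pos [0.5819 0.1601 0.2421] F [-0.4   0.41 -0.6 ] t 1.75 w 1.0 0.0
```

View pics/w_slot1.png

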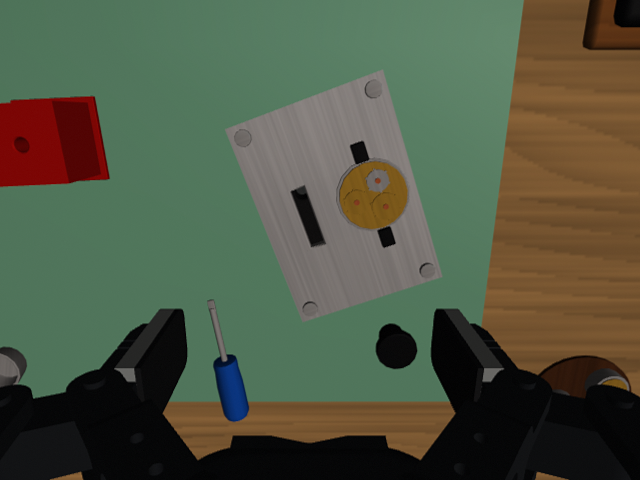

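The wrist view shows the slot at (291–325, 186–247), centre (308,216), where it was predicted to be. On to the pin.

>>> move_arm:
  plan:
    - {"delta_pos": [0.015,-0.06,0.0],"turn": [0.0,0.0,0.0],"fingers": 0.3}
    - {"delta_pos": [0.03,-0.12,0.0],"turn": [0.0,0.0,0.0],"fingers": 0.3}
    - {"delta_pos": [0.045,-0.18,0.0],"turn": [0.0,0.0,0.0],"fingers": 0.3}
    - {"delta_pos": [0.06,-0.24,0.0],"turn": [0.0,0.0,0.0],"fingers": 0.3}
    - {"delta_pos": [0.075,-0.3,0.0],"turn": [0.0,0.0,0.0],"fingers": 0.3}
    - {"delta_pos": [0.09,-0.352,0.0],"turn": [0.0,0.0,0.0],"fingers": 0.3}
    - {"delta_pos": [0.09,-0.352,0.0],"turn": [0.0,0.0,0.0],"fingers": 0.3}
    - {"delta_pos": [0.09,-0.352,0.0],"turn": [0.0,0.0,0.0],"fingers": 0.3}

```text
clock: 2.75
position: [0.493, -0.1913, 0.2423]
ee_rot: [-0.001, 1.0, 0.0, 0.0]
ft_force: [0.9, 0.0, 0.2]
grip_width: 0.7
grasp_force: 0.0
```

```bash
python3 - <<'E'
from h import *
c=dict(np.load("w_slot.npz"));g=cv2.cvtColor(c["color"],cv2.COLOR_RGB2GRAY)
x0,y0,x1,y1=283,178,332,256;a=g[y0:y1,x0:x1];m=(a<95).astype(np.uint8);n,l,s,ce=cv2.connectedComponentsWithStats(m);i=1+s[1:,4].argmax();v,u=np.nonzero(l==i)
W=world(c,u+x0,v+y0,.07)*1000;r=cv2.minAreaRect(W[:,:2].astype(np.float32));print("slot",s[i],r)
V,U=np.mgrid[60:330,210:450];W=world(c,U.ravel(),V.ravel());k=(abs(W[:,2]-.07)<.004);r=cv2.minAreaRect((W[k,:2]*1000).astype(np.float32));print("cover",r,W[k,2].mean())
w=wrist();np.savez("w_pin.npz",**w);cv2.imwrite("pics/w_pin.png",w["color"][:,:,::-1])
p=w["R"]@np.array([.493,-.192,.094])+w["t"];u,v=p[0]/p[2]*w["fx"]+w["cx"],p[1]/p[2]*w["fy"]+w["cy"];print(u,v)
h=w["color"].astype(int);m=(h[...,0]>2.6*h[...,1])&(h[...,0]>90);m[:int(v)-25]=0;m[int(v)+25:]=0;m[:,:int(u)-25]=0;m[:,int(u)+25:]=0
vv,uu=np.nonzero(m);a=(uu.mean(),vv.mean());print(a,m.sum())
T=dict(np.load("top0.npz"));S=dict(np.load("scene0.npz"))
print(tri([(w,*a),(T,465.98,341.92)]),tri([(w,*a),(S,133.3,244.1)]),world(w,*a),world(w,*a,.094))
V,U=np.mgrid[0:480,0:640];W=world(w,U.ravel(),V.ravel());
for z in(.056,.0939):
  k=(abs(W[:,2]-z)<.003)&(np.hypot(W[:,0]-.493,W[:,1]+.192)<.05);r=cv2.minAreaRect((W[k,:2]*1000).astype(np.float32));print(z,r,W[k].mean(0),k.sum())
u,v=int(u),int(v);cv2.imwrite("pics/w_pinc.png",cv2.resize(w["color"][v-70:v+70,u-80:u+80,::-1],None,fx=4,fy=4,interpolation=cv2.INTER_CUBIC))
E
```

```text
slot [  7   7  36  62 981] ((583.4124755859375, 159.03314208984375), (48.046268463134766, 11.912713050842285), 19.706520080566406)
cover ((575.201904296875, 181.7805633544922), (160.6510467529297, 116.37279510498047), 19.68507957458496) 0.07095281639979772
306.95711250220717 223.32578297656838
(np.float64(306.1261261261261), np.float64(226.57657657657657)) 222
(array([ 0.4937028 , -0.191993  ,  0.09859906]), [np.float64(0.0006820688844163754), np.float64(0.0006820688844163858)]) (array([ 0.49561384, -0.19205163,  0.09335301]), [np.float64(0.0005373848645384353), np.float64(0.0005373848645383821)]) [[ 0.4952584  -0.1925759   0.09428991]] [[ 0.49533648 -0.19257704  0.094     ]]
0.056 ((494.74139404296875, -192.67453002929688), (60.698699951171875, 60.077796936035156), 9.545899391174316) [ 0.49250565 -0.19274179  0.05685269] 4817
0.0939 ((494.3471374511719, -192.7798309326172), (17.929889678955078, 17.883577346801758), 2.029686212539673) [ 0.49387716 -0.19275836  0.09482801] 647
```

View pics/w_pinc.png

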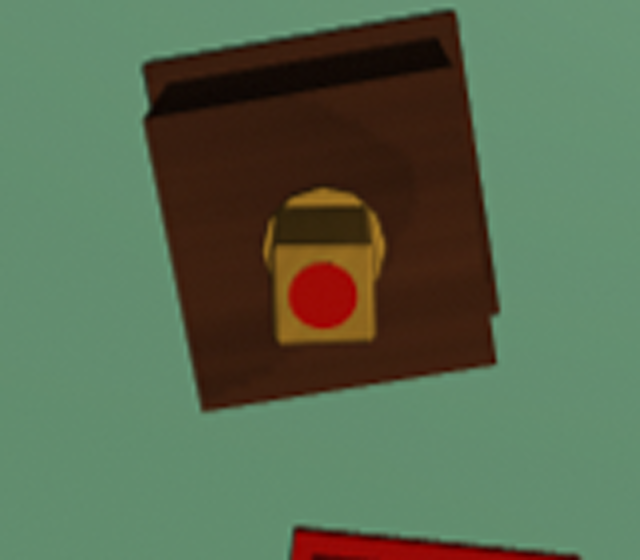

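Wrist view: the pin's head and red dot sit at about (306,226), with a yaw of about 2°, in the dark stand. Descending to grasp.

>>> move_arm:
  plan:
    - {"delta_pos": [-0.0018,-0.0013,0.05],"turn": [0.0,0.0,-0.035],"fingers": 0.4}
    - {"delta_pos": [-0.0018,-0.0013,0.1],"turn": [0.0,0.0,-0.035],"fingers": 0.4}
    - {"delta_pos": [-0.0018,-0.0013,0.14],"turn": [0.0,0.0,-0.035],"fingers": 0.4}
    - {"delta_pos": [-0.0018,-0.0013,0.16],"turn": [0.0,0.0,-0.035],"fingers": 0.4}
    - {"delta_pos": [-0.0018,-0.0013,0.166],"turn": [0.0,0.0,-0.035],"fingers": 0.4}
    - {"delta_pos": [-0.0018,-0.0013,0.166],"turn": [0.0,0.0,-0.035],"fingers": 0.4}
    - {"delta_pos": [-0.0018,-0.0013,0.166],"turn": [0.0,0.0,-0.035],"fingers": 0.4}

```text
clock: 3.68
position: [0.4952, -0.1941, 0.0773]
ee_rot: [-0.018, 1.0, -0.0, 0.001]
ft_force: [0.5, -0.9, 0.2]
grip_width: 0.599
grasp_force: 0.0
```

>>> move_arm:
  plan:
    - {"delta_pos": [0.0,0.001,0.001],"turn": [0.0,0.0,0.0],"fingers": 0.55}
    - {"delta_pos": [0.0,0.001,0.001],"turn": [0.0,0.0,0.0],"fingers": 0.65}
    - {"delta_pos": [0.0,0.001,0.001],"turn": [0.0,0.0,0.0],"fingers": 0.7}

```text
clock: 4.05
position: [0.4944, -0.1934, 0.0754]
ee_rot: [-0.018, 1.0, 0.0, 0.0]
ft_force: [0.6, -0.2, -1.4]
grip_width: 0.298
grasp_force: 0.0
```

>>> move_arm:
  plan:
    - {"delta_pos": [0.0,0.0,0.0],"turn": [0.0,0.0,0.0],"fingers": 0.8}
    - {"delta_pos": [0.0,0.0,0.0],"turn": [0.0,0.0,0.0],"fingers": 0.9}
    - {"delta_pos": [0.0,0.0,0.0],"turn": [0.0,0.0,0.0],"fingers": 1.0}
    - {"delta_pos": [0.0,0.0,0.0],"turn": [0.0,0.0,0.0],"fingers": 1.0}
    - {"delta_pos": [0.0,0.0,0.0],"turn": [0.0,0.0,0.0],"fingers": 1.0}
  force: 60

```text
clock: 4.68
position: [0.4944, -0.1934, 0.0755]
ee_rot: [-0.018, 1.0, 0.0, 0.0]
ft_force: [-1.8, -0.2, 5.5]
grip_width: 0.197
grasp_force: 58.5
```

```bash
python3 - <<'E'
from h import *
goal([.4944,-.1934,.076],92)
E
```

```text
delta [ 0.      0.     -0.0005] turn [0.0001 0.0003 0.0002] pos [ 0.4944 -0.1934  0.0755] F [-1.78 -0.24  5.49] t 4.675 w 0.197 58.53739678859711
```

>>> move_arm:
  plan:
    - {"delta_pos": [0.0,0.0,-0.015],"turn": [0.0,0.0,0.0],"fingers": 1.0}
    - {"delta_pos": [0.0,0.0,-0.04],"turn": [0.0,0.0,0.0],"fingers": 1.0}
    - {"delta_pos": [0.0,0.0,-0.07],"turn": [0.0,0.0,0.0],"fingers": 1.0}
    - {"delta_pos": [0.0,0.0,-0.1],"turn": [0.0,0.0,0.0],"fingers": 1.0}
    - {"delta_pos": [0.0,0.0,-0.1],"turn": [0.0,0.0,0.0],"fingers": 1.0}
    - {"delta_pos": [0.0,0.0,-0.1],"turn": [0.0,0.0,0.0],"fingers": 1.0}

```text
clock: 5.42
position: [0.494, -0.1932, 0.175]
ee_rot: [-0.018, 1.0, 0.0, -0.0]
ft_force: [-0.3, 0.0, -1.6]
grip_width: 0.199
grasp_force: 58.6
```

```bash
python3 - <<'E'
from h import *
c=wrist();np.savez("w_held.npz",**c)
cv2.imwrite("pics/w_held.png",c["color"][:,:,::-1]);goal([.583,.158,.1755],92)
E
```

```text
delta [-0.1015  0.3478 -0.0009] turn [ 0.0004 -0.0012  0.0003] pos [ 0.4938 -0.1932  0.1746] F [ 0.33 -1.08 -0.91] t 5.475 w 0.202 58.56808125972748
```

View pics/w_held.png

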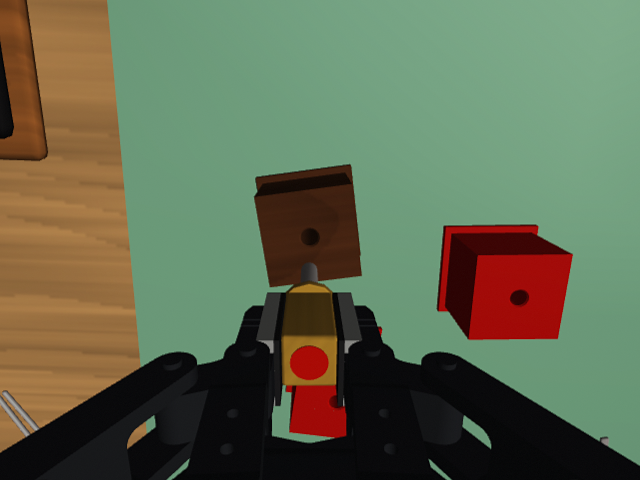

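The wrist view shows the pin held, dot at (308,363) and shank tip at about (309,263), with the stand hole empty at (310,237). Next, the pin's offset in the tool.

```bash
python3 - <<'E'
from h import *
from workcell import get_obs
c=dict(np.load("w_held.npz"));M=c["tool_from_camera"];h=c["color"].astype(int)
m=(h[...,0]>2.6*h[...,1])&(h[...,0]>90);m[:340]=0;m[384:]=0;m[:,:285]=0;m[:,332:]=0
v,u=np.nonzero(m);print(u.mean(),v.mean(),m.sum())
def tool(u,v,z):
    d=M[:3,:3]@np.array([(u-c["cx"])/c["fx"],(v-c["cy"])/c["fy"],1]);C=M[:3,3];return C+d*(z-C[2])/d[2]
uu,vv=u.mean(),v.mean();r=c["range_z"][int(vv),int(uu)];d=M[:3,:3]@np.array([(uu-c["cx"])/c["fx"],(vv-c["cy"])/c["fy"],1])
print("dot by range",M[:3,3]+d*r,"by z",tool(uu,vv,-.0185))
V,U=np.mgrid[225:300,290:332];R=c["range_z"][225:300,290:332];P=np.stack([(U-c["cx"])/c["fx"]*R,(V-c["cy"])/c["fy"]*R,R],-1)@M[:3,:3].T+M[:3,3]
k=(P[...,2]<.075)&(P[...,2]>.01)
for row in range(20,75,5):
    q=P[row][k[row]]
    if len(q): print(225+row,U[row][k[row]][[0,-1]],q.mean(0).round(4),"maxx",q[:,0].max().round(4))
print("zmax",np.percentile(P[k][:,2],99))
# wrist-based: pin pos
f=np.radians(19.7);e=np.array([np.cos(f),np.sin(f)]);mid=np.array([.5835,.1587])
for s in(-.016,0,.016):print(s,mid+s*e)
R=Ro.from_quat(get_obs()["ee_rot"]).as_matrix();print("fixture x in tool",R.T@np.array([*e,0]))
E
```

```text
308.67888138862105 362.5062680810029 1037
dot by range [-0.00031522  0.00019503 -0.02018239] by z [-0.00141656  0.00019592 -0.0185    ]
265 [302 315] [0.0028 0.0004 0.0576] maxx 0.0036
270 [301 316] [0.0026 0.0002 0.0515] maxx 0.0037
275 [301 317] [0.0026 0.0004 0.0452] maxx 0.0033
280 [300 317] [0.0033 0.0002 0.0375] maxx 0.0113
285 [292 325] [0.0102 0.0002 0.0156] maxx 0.0108
290 [290 330] [0.0085 0.0007 0.0147] maxx 0.0093
295 [290 331] [0.0084 0.0009 0.0106] maxx 0.0086
zmax 0.06005498073760733
-0.016 [0.56843647 0.15330648]
0 [0.5835 0.1587]
0.016 [0.59856353 0.16409352]
fixture x in tool [-0.95275693  0.30373209 -0.00102069]
```

>>> move_arm:
  plan:
    - {"delta_pos": [-0.014,0.055,0.0],"turn": [0.0,0.0,0.0],"fingers": 1.0}
    - {"delta_pos": [-0.028,0.11,0.0],"turn": [0.0,0.0,0.0],"fingers": 1.0}
    - {"delta_pos": [-0.042,0.165,0.0],"turn": [0.0,0.0,0.0],"fingers": 1.0}
    - {"delta_pos": [-0.056,0.22,0.0],"turn": [0.0,0.0,0.0],"fingers": 1.0}
    - {"delta_pos": [-0.07,0.275,0.0],"turn": [0.0,0.0,0.0],"fingers": 1.0}
    - {"delta_pos": [-0.08,0.325,0.0],"turn": [0.0,0.0,0.0],"fingers": 1.0}
    - {"delta_pos": [-0.0863,0.3432,0.0],"turn": [0.0,0.0,0.0],"fingers": 1.0}
    - {"delta_pos": [-0.0863,0.3432,0.015],"turn": [0.0,0.0,0.0],"fingers": 1.0}
    - {"delta_pos": [-0.0863,0.3432,0.029],"turn": [0.0,0.0,0.0],"fingers": 1.0}
    - {"delta_pos": [-0.0863,0.3432,0.029],"turn": [0.0,0.0,0.0],"fingers": 1.0}
    - {"delta_pos": [-0.0863,0.3432,0.029],"turn": [0.0,0.0,0.0],"fingers": 1.0}

```text
clock: 6.85
position: [0.5686, 0.1516, 0.1465]
ee_rot: [-0.017, 1.0, -0.0, 0.0]
ft_force: [0.5, 0.3, -0.6]
grip_width: 0.2
grasp_force: 58.7
```

```bash
python3 - <<'E'
from h import *
c=wrist();np.savez("w_hov.npz",**c)
goal([.568,.1528,.1455],92)
cv2.imwrite("pics/w_hov.png",cv2.resize(c["color"][160:400,210:430,::-1],None,fx=2.5,fy=2.5,interpolation=cv2.INTER_CUBIC))
E
```

```text
delta [0.0008 0.0009 0.0013] turn [ 0.0003  0.0007 -0.0008] pos [0.5688 0.152  0.1468] F [-0.01  0.21 -0.64] t 6.9 w 0.195 58.74715805053711
```

View pics/w_hov.png

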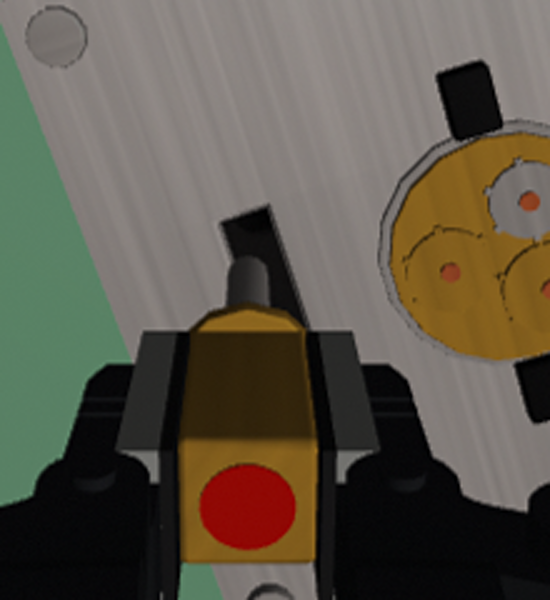

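```bash
python3 - <<'E'
from h import *
c=dict(np.load("w_hov.npz"));f=np.radians(19.7);e=np.array([np.cos(f),np.sin(f)]);n=np.array([-e[1],e[0]]);mid=np.array([.5835,.1587])
def sl(W):d=W[...,:2]-mid;return np.stack([d@e,d@n],-1)*1000
print("corners s,n",sl(world(c,[298.8,318,333.2,326],[249.6,242.8,290,268],.07)).round(2))
V,U=np.mgrid[255:285,296:322];W=world(c,U.ravel(),V.ravel());k=(W[:,2]>.08)&(W[:,2]<.115);p=W[k]
# fit circle of radius 4 mm to shank surface
from scipy.optimize import least_squares
r=least_squares(lambda x:np.hypot(p[:,0]-x[0],p[:,1]-x[1])-.004,p[:,:2].mean(0)+[.003,0],loss="soft_l1",f_scale=.0005)
print("shank n",k.sum(),r.x,"s,n",sl(r.x).round(2),"rms",np.sqrt((r.fun**2).mean()),"zmin",p[:,2].min())
E
```

```text
corners s,n [[-22.16  -4.99]
 [-22.64   5.75]
 [  5.44   5.56]
 [ -7.91   5.59]]
shank n 290 [0.56920167 0.15179396] s,n [-15.79  -1.68] rms 0.0001860988916776809 zmin 0.08529442132700255
```

Across the slot, the pin needs about +1.8 mm. I'll shift it and lower just into the slot mouth, slowly.

>>> move_arm:
  plan:
    - {"delta_pos": [0.0005,0.0018,0.0],"turn": [0.0,0.0,0.0],"fingers": 1.0}
    - {"delta_pos": [0.0005,0.0018,0.005],"turn": [0.0,0.0,0.0],"fingers": 1.0}
    - {"delta_pos": [0.0005,0.0018,0.01],"turn": [0.0,0.0,0.0],"fingers": 1.0}
    - {"delta_pos": [0.0005,0.0018,0.013],"turn": [0.0,0.0,0.0],"fingers": 1.0}
    - {"delta_pos": [0.0005,0.0018,0.0145],"turn": [0.0,0.0,0.0],"fingers": 1.0}
    - {"delta_pos": [0.0005,0.0018,0.016],"turn": [0.0,0.0,0.0],"fingers": 1.0}
    - {"delta_pos": [0.0005,0.0018,0.0165],"turn": [0.0,0.0,0.0],"fingers": 1.0}

```text
clock: 7.78
position: [0.568, 0.1543, 0.1298]
ee_rot: [-0.018, 1.0, -0.0, 0.0]
ft_force: [0.2, -0.5, -0.2]
grip_width: 0.208
grasp_force: 58.6
```

>>> move_arm:
  plan:
    - {"delta_pos": [0.0,0.0,0.002],"turn": [0.0,0.0,0.0],"fingers": 1.0}
    - {"delta_pos": [0.0,0.0,0.004],"turn": [0.0,0.0,0.0],"fingers": 1.0}
    - {"delta_pos": [0.0,0.0,0.006],"turn": [0.0,0.0,0.0],"fingers": 1.0}
    - {"delta_pos": [0.0,0.0,0.006],"turn": [0.0,0.0,0.0],"fingers": 1.0}

```text
clock: 8.28
position: [0.568, 0.1543, 0.1236]
ee_rot: [-0.018, 1.0, -0.0, -0.0]
ft_force: [0.0, -1.7, -2.3]
grip_width: 0.2
grasp_force: 58.5
```

>>> move_arm:
  plan:
    - {"delta_pos": [0.0,0.0,0.003],"turn": [0.0,0.0,0.0],"fingers": 1.0}
    - {"delta_pos": [0.0,0.0,0.006],"turn": [0.0,0.0,0.0],"fingers": 1.0}
    - {"delta_pos": [0.0,0.0,0.009],"turn": [0.0,0.0,0.0],"fingers": 1.0}
    - {"delta_pos": [0.0,0.0,0.012],"turn": [0.0,0.0,0.0],"fingers": 1.0}
    - {"delta_pos": [0.0,0.0,0.015],"turn": [0.0,0.0,0.0],"fingers": 1.0}
    - {"delta_pos": [0.0,0.0,0.017],"turn": [0.0,0.0,0.0],"fingers": 1.0}
    - {"delta_pos": [0.0,0.0,0.017],"turn": [0.0,0.0,0.0],"fingers": 1.0}

```text
clock: 9.15
position: [0.5679, 0.1543, 0.1065]
ee_rot: [-0.018, 1.0, -0.0, -0.0]
ft_force: [2.2, -2.5, -2.7]
grip_width: 0.2
grasp_force: 58.5
```

>>> move_arm:
  plan:
    - {"delta_pos": [-0.0002,-0.0005,0.0005],"turn": [0.0,0.0,0.0],"fingers": 1.0}
    - {"delta_pos": [-0.0002,-0.0005,0.001],"turn": [0.0,0.0,0.0],"fingers": 1.0}
    - {"delta_pos": [-0.0002,-0.0005,0.0015],"turn": [0.0,0.0,0.0],"fingers": 1.0}
    - {"delta_pos": [-0.0002,-0.0005,0.002],"turn": [0.0,0.0,0.0],"fingers": 1.0}
    - {"delta_pos": [-0.0002,-0.0005,0.0025],"turn": [0.0,0.0,0.0],"fingers": 1.0}

```text
clock: 9.78
position: [0.568, 0.1542, 0.1042]
ee_rot: [-0.018, 1.0, 0.0, -0.0]
ft_force: [-0.2, -0.6, -0.6]
grip_width: 0.202
grasp_force: 58.8
```

>>> move_arm:
  plan:
    - {"delta_pos": [0.0,0.0,0.0005],"turn": [0.0,0.0,0.0],"fingers": 1.0}
    - {"delta_pos": [0.0,0.0,0.001],"turn": [0.0,0.0,0.0],"fingers": 1.0}
    - {"delta_pos": [0.0,0.0,0.001],"turn": [0.0,0.0,0.0],"fingers": 1.0}

```text
clock: 10.15
position: [0.568, 0.1541, 0.1032]
ee_rot: [-0.018, 1.0, 0.0, -0.0]
ft_force: [-0.5, -0.3, -1.4]
grip_width: 0.198
grasp_force: 58.7
```

>>> move_arm:
  plan:
    - {"delta_pos": [0.0,0.0,0.0005],"turn": [0.0,0.0,0.0],"fingers": 1.0}
    - {"delta_pos": [0.0,0.0,0.001],"turn": [0.0,0.0,0.0],"fingers": 1.0}
    - {"delta_pos": [0.0,0.0,0.001],"turn": [0.0,0.0,0.0],"fingers": 1.0}

```text
clock: 10.52
position: [0.5681, 0.154, 0.1022]
ee_rot: [-0.018, 1.0, 0.0, -0.0]
ft_force: [0.7, -0.3, -0.8]
grip_width: 0.202
grasp_force: 58.7
```

>>> move_arm:
  plan:
    - {"delta_pos": [0.0,0.0,0.0004],"turn": [0.0,0.0,0.0],"fingers": 1.0}
    - {"delta_pos": [0.0,0.0,0.0008],"turn": [0.0,0.0,0.0],"fingers": 1.0}
    - {"delta_pos": [0.0,0.0,0.0008],"turn": [0.0,0.0,0.0],"fingers": 1.0}

```text
clock: 10.9
position: [0.5682, 0.1539, 0.1015]
ee_rot: [-0.018, 1.0, 0.0, 0.0]
ft_force: [0.1, 0.2, -1.5]
grip_width: 0.201
grasp_force: 58.7
```

>>> move_arm:
  plan:
    - {"delta_pos": [0.0,0.0,0.0004],"turn": [0.0,0.0,0.0],"fingers": 1.0}
    - {"delta_pos": [0.0,0.0,0.0008],"turn": [0.0,0.0,0.0],"fingers": 1.0}
    - {"delta_pos": [0.0,0.0,0.0008],"turn": [0.0,0.0,0.0],"fingers": 1.0}

```text
clock: 11.28
position: [0.5682, 0.1539, 0.1007]
ee_rot: [-0.018, 1.0, 0.0, 0.0]
ft_force: [0.4, -0.6, -0.9]
grip_width: 0.201
grasp_force: 58.7
```

>>> move_arm:
  plan:
    - {"delta_pos": [0.0,0.0,0.0004],"turn": [0.0,0.0,0.0],"fingers": 1.0}
    - {"delta_pos": [0.0,0.0,0.0008],"turn": [0.0,0.0,0.0],"fingers": 1.0}
    - {"delta_pos": [0.0,0.0,0.0012],"turn": [0.0,0.0,0.0],"fingers": 1.0}
    - {"delta_pos": [0.0,0.0,0.0012],"turn": [0.0,0.0,0.0],"fingers": 1.0}

```text
clock: 11.78
position: [0.5682, 0.1539, 0.0995]
ee_rot: [-0.018, 1.0, -0.0, 0.0]
ft_force: [0.8, -0.3, -0.5]
grip_width: 0.203
grasp_force: 58.7
```

```bash
python3 - <<'E'
from h import *
c=wrist();np.savez("w_in.npz",**c);M=c["tool_from_camera"];h=c["color"].astype(int)
m=(h[...,0]>2.6*h[...,1])&(h[...,0]>90);m[:335]=0;m[390:]=0;m[:,:280]=0;m[:,336:]=0
v,u=np.nonzero(m);k=(u.mean(),v.mean());print(k,m.sum(),"dot world",world(c,*k))
V,U=np.mgrid[250:300,290:330];W=world(c,U.ravel(),V.ravel()).reshape(50,40,3);print("col",[(250+i,*(W[i,19]*1000).round(1)) for i in range(0,50,3)])
V,U=np.mgrid[100:250,200:420];W=world(c,U.ravel(),V.ravel());k=abs(W[:,2]-.07)<.004;print("cover z",np.median(W[k,2]))
E
```

```text
(np.float64(308.60289855072466), np.float64(362.40193236714975)) 1035 dot world [[0.56827589 0.15408242 0.11991383]]
col [(250, np.float64(547.8), np.float64(153.6), np.float64(71.8)), (253, np.float64(549.3), np.float64(153.6), np.float64(71.2)), (256, np.float64(550.8), np.float64(153.7), np.float64(70.7)), (259, np.float64(552.0), np.float64(153.7), np.float64(70.9)), (262, np.float64(553.4), np.float64(153.8), np.float64(70.5)), (265, np.float64(554.7), np.float64(153.8), np.float64(70.7)), (268, np.float64(556.2), np.float64(153.9), np.float64(70.2)), (271, np.float64(557.7), np.float64(153.9), np.float64(69.7)), (274, np.float64(558.5), np.float64(153.9), np.float64(71.0)), (277, np.float64(560.1), np.float64(154.0), np.float64(70.3)), (280, np.float64(557.0), np.float64(153.9), np.float64(81.1)), (283, np.float64(557.3), np.float64(153.9), np.float64(83.5)), (286, np.float64(557.7), np.float64(153.9), np.float64(85.3)), (289, np.float64(559.0), np.float64(153.9), np.float64(85.2)), (292, np.float64(559.6), np.float64(154.0), np.float64(86.7)), (295, np.float64(559.5), np.float64(154.0), np.float64(89.6)), (298, np.float64(559.7), np.float64(154.0), np.float64(91.7))]
cover z 0.07088390460522627
```

The collar is now about 11 mm above the cover (dot z 0.120, cover 0.0709) with no contact force. That is below the 14 mm "tip on carriage" height, so the tip seems to be over or in the hole already. Continuing gently.

>>> move_arm:
  plan:
    - {"delta_pos": [0.0,0.0,0.0005],"turn": [0.0,0.0,0.0],"fingers": 1.0}
    - {"delta_pos": [0.0,0.0,0.001],"turn": [0.0,0.0,0.0],"fingers": 1.0}
    - {"delta_pos": [0.0,0.0,0.0015],"turn": [0.0,0.0,0.0],"fingers": 1.0}
    - {"delta_pos": [0.0,0.0,0.002],"turn": [0.0,0.0,0.0],"fingers": 1.0}
    - {"delta_pos": [0.0,0.0,0.002],"turn": [0.0,0.0,0.0],"fingers": 1.0}

```text
clock: 12.45
position: [0.5682, 0.1539, 0.0975]
ee_rot: [-0.018, 1.0, 0.0, 0.0]
ft_force: [1.1, -1.2, -0.3]
grip_width: 0.197
grasp_force: 58.7
```

>>> move_arm:
  plan:
    - {"delta_pos": [0.0,0.0,0.0012],"turn": [0.0,0.0,0.0],"fingers": 1.0}
    - {"delta_pos": [0.0,0.0,0.0024],"turn": [0.0,0.0,0.0],"fingers": 1.0}
    - {"delta_pos": [0.0,0.0,0.0036],"turn": [0.0,0.0,0.0],"fingers": 1.0}
    - {"delta_pos": [0.0,0.0,0.0048],"turn": [0.0,0.0,0.0],"fingers": 1.0}
    - {"delta_pos": [0.0,0.0,0.006],"turn": [0.0,0.0,0.0],"fingers": 1.0}
    - {"delta_pos": [0.0,0.0,0.007],"turn": [0.0,0.0,0.0],"fingers": 1.0}
    - {"delta_pos": [0.0,0.0,0.007],"turn": [0.0,0.0,0.0],"fingers": 1.0}

```text
clock: 13.32
position: [0.5682, 0.1539, 0.0904]
ee_rot: [-0.018, 1.0, 0.0, 0.0]
ft_force: [2.8, -1.1, -0.8]
grip_width: 0.2
grasp_force: 58.7
```

>>> move_arm:
  plan:
    - {"delta_pos": [-0.0006,0.0,0.0],"turn": [0.0,0.0,0.0],"fingers": 1.0}
    - {"delta_pos": [-0.0006,0.0,0.0005],"turn": [0.0,0.0,0.0],"fingers": 1.0}
    - {"delta_pos": [-0.0006,0.0,0.001],"turn": [0.0,0.0,0.0],"fingers": 1.0}
    - {"delta_pos": [-0.0006,0.0,0.0013],"turn": [0.0,0.0,0.0],"fingers": 1.0}
    - {"delta_pos": [-0.0006,0.0,0.0013],"turn": [0.0,0.0,0.0],"fingers": 1.0}

```text
clock: 13.95
position: [0.5686, 0.1542, 0.0895]
ee_rot: [-0.018, 1.0, 0.0, -0.0]
ft_force: [-1.1, -1.1, 5.7]
grip_width: 0.201
grasp_force: 59.5
```

>>> move_arm:
  plan:
    - {"delta_pos": [0.0,0.0,0.0002],"turn": [0.0,0.0,0.0],"fingers": 1.0}
    - {"delta_pos": [0.0,0.0,0.0002],"turn": [0.0,0.0,0.0],"fingers": 1.0}

```text
clock: 14.2
position: [0.5687, 0.1542, 0.0895]
ee_rot: [-0.018, 1.0, 0.0, -0.0]
ft_force: [-3.3, -1.5, 6.9]
grip_width: 0.2
grasp_force: 59.8
```

```bash
python3 - <<'E'
from h import *
c=wrist();np.savez("w_home.npz",**c);h=c["color"].astype(int)
m=(h[...,0]>2.6*h[...,1])&(h[...,0]>90);m[:335]=0;m[390:]=0;m[:,:280]=0;m[:,336:]=0
v,u=np.nonzero(m);k=(u.mean(),v.mean());print(k,"dot world",world(c,*k))
V,U=np.mgrid[100:250,200:420];W=world(c,U.ravel(),V.ravel());k=abs(W[:,2]-.07)<.004;print("cover z",np.median(W[k,2]))
goal([.57,.15,.09],92)
cv2.imwrite("pics/w_home.png",cv2.resize(c["color"][200:400,220:400,::-1],None,fx=3,fy=3,interpolation=cv2.INTER_CUBIC))
E
```

```text
(np.float64(308.54651162790697), np.float64(362.4815891472868)) dot world [[0.56878863 0.15432827 0.10995711]]
cover z 0.07091072817830382
delta [-0.0012 -0.0042 -0.0005] turn [ 0.0004 -0.0001  0.0004] pos [0.5687 0.1541 0.0895] F [-3.02 -1.6   7.15] t 14.25 w 0.203 59.79744493961334
```

View pics/w_home.png

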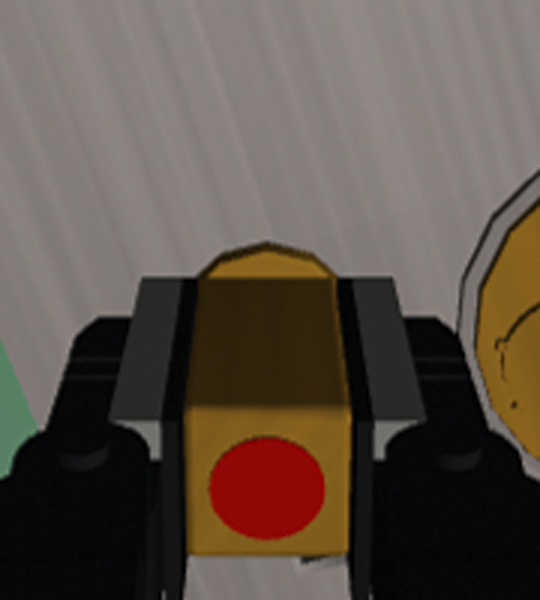

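The collar is seated on the cover (gap not visible, Fz 7 N). Releasing with a small opening, then going straight up.

>>> move_arm:
  plan:
    - {"delta_pos": [0.0,0.0,-0.0003],"turn": [0.0,0.0,0.0],"fingers": 0.72}
    - {"delta_pos": [0.0,0.0,-0.0003],"turn": [0.0,0.0,0.0],"fingers": 0.65}
    - {"delta_pos": [0.0,0.0,-0.0003],"turn": [0.0,0.0,0.0],"fingers": 0.65}
    - {"delta_pos": [0.0,0.0,-0.01],"turn": [0.0,0.0,0.0],"fingers": 0.65}
    - {"delta_pos": [0.0,0.0,-0.03],"turn": [0.0,0.0,0.0],"fingers": 0.65}
    - {"delta_pos": [0.0,0.0,-0.07],"turn": [0.0,0.0,0.0],"fingers": 0.6}
    - {"delta_pos": [0.0,0.0,-0.11],"turn": [0.0,0.0,0.0],"fingers": 0.6}
    - {"delta_pos": [0.0,0.0,-0.15],"turn": [0.0,0.0,0.0],"fingers": 0.6}
    - {"delta_pos": [0.0,0.0,-0.15],"turn": [0.0,0.0,0.0],"fingers": 0.6}
    - {"delta_pos": [0.0,0.0,-0.15],"turn": [0.0,0.0,0.0],"fingers": 0.6}

```text
clock: 15.5
position: [0.5686, 0.1539, 0.239]
ee_rot: [-0.018, 1.0, 0.0, -0.0]
ft_force: [0.1, 1.1, -0.3]
grip_width: 0.402
grasp_force: 0.0
```

```bash
python3 - <<'E'
from h import *
from workcell import camera
c=wrist();h=c["color"].astype(int)
p=c["R"]@np.array([.5688,.1543,.109])+c["t"];u,v=p[0]/p[2]*c["fx"]+c["cx"],p[1]/p[2]*c["fy"]+c["cy"]
m=(h[...,0]>2.6*h[...,1])&(h[...,0]>90);V,U=np.mgrid[:480,:640];m&=np.hypot(U-u,V-v)<20
vv,uu=np.nonzero(m);k=(uu.mean(),vv.mean());print(m.sum(),"dot world",world(c,*k))
W=world(c,U.ravel(),V.ravel());q=abs(W[:,2]-.07)<.004;print("cover z",np.median(W[q,2]))
goal([.5,.1,.24],92)
s=camera("scene")["color"]
u,v=int(u),int(v)
A=cv2.resize(c["color"][v-60:v+60,u-60:u+60],(400,400),interpolation=cv2.INTER_CUBIC);B=cv2.resize(s[140:270,300:430],(400,400),interpolation=cv2.INTER_CUBIC)
cv2.imwrite("pics/end.png",np.hstack([A,B])[:,:,::-1])
E
```

```text
253 dot world [[0.56908594 0.15432846 0.10958302]]
cover z 0.07093927120763227
delta [ 0.0702 -0.0514 -0.0016] turn [-0.0002 -0.0011  0.0003] pos [0.5683 0.1539 0.2383] F [ 0.59 -0.31  0.11] t 15.55 w 0.4 0.0
```

View pics/end.png

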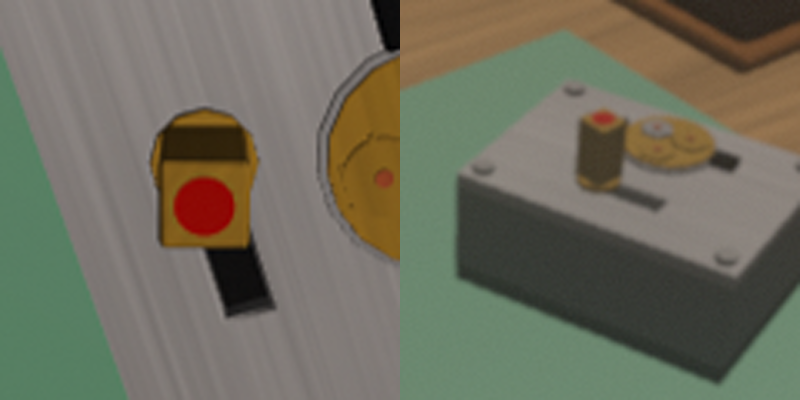

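Both views show the pin upright at the −x end of the slot with its collar flat on the cover. The dot is 38.6 mm above the cover (expected 38), and the gripper is clear.

```bash
python3 -c "
from workcell import hand_in
print(hand_in())"
```

```text
the job is handed in; nothing more can be done
None
```

The pin is in the carriage hole with its collar flat on the cover, released and handed in at about 15.6 s; the tip found the hole at its first entry point near the slot's −x end, so no sweep along the slot was made, and the highest fixture force I read was about 8 N.

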